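Clamp a display unit in the glue fixture with the squeeze clamp

TASK

Lay the display unit (dark glass up) from the green belt flat in the white bed of the clamping fixture, lengthwise between the jaws, and let go of it. Then squeeze the red trigger against the black handle, letting it spring right back each time, until the sliding jaw holds the unit firmly against the fixed jaw with its sprung pad pushed in by 5 to 15 mm, and let go. Do not press the pad fully in, do not push the sliding jaw by hand, and leave the relay module, the screwdriver and the blue bin where they are.

Things in the scene. Friction and masses are not known exactly. Their poses are not given: they have to be found in the camera images.
- unit_mid (a point): Centre (half-way up) of the display unit: loose block 60 mm (its x) by 110 mm (its y) by 24 mm high (its z, up), about 0.24 kg, champagne-grey bezel around a dark glass, white back; it starts lying on the green belt, glass up. It may be laid either way round lengthwise.
- nest (a point): Centre of the display unit when home in the fixture: 44 mm above the table, 12 mm above the white bed. Axes as fixture. The fixed jaw's face is 55 mm from here at +y (jaw 60 mm wide, top 64 mm above the table). Bed 44 mm wide, so the unit overhangs 8 mm on each long side, where fingers can hang down. The unit may lie a few mm short of the fixed jaw: the clamp slides it home.
- fixture: Clamping fixture, fixed; origin at table level on the clamp's centre line, z up, y along the clamp bar from the clamp head (black, y -130 to -40 mm) to bed and fixed jaw, x away from the robot. Bed top 32 mm, base plate top 12 mm above the table; plate 95 mm (x) by 420 mm (y -218 to +202).
- lamp (a point): Middle of the underside of a white lamp bar fixed over the handle: 238 mm above the table, 40 mm wide in fixture x, 185 mm long in fixture y, 32 mm high, on a post at its -y end. The handle cannot be reached from straight above because of it; there is free room on the robot's side.
- handle_mid (a point): Centre of the fixed black handle (14 mm thick along y, 22 mm wide) at the height to grip. Axes as fixture, but the handle leans 0.61 rad from vertical towards the robot: it rises along (-0.573, 0, 0.820) in these axes; top end 15 mm further up that line, clamp casing 47 mm down it. Come down along that line, one finger behind the handle (-y), the other before the trigger (+y).
- trigger_mid (a point): Middle of the red trigger paddle (10 mm thick, 22 mm wide, top end 15 mm beyond), before the handle at +y, leaning alike; it moves to -y when squeezed. Over the backs handle and trigger measure 48 mm let go (51 at the top end), 27 mm fully squeezed. The handle does not give: fully squeezed, the middle of the 27 mm lies 6.6 mm from handle_mid towards +y.
- trigger (a joint): Trigger angle: 0 let go (a spring brings it back), 0.36 rad fully squeezed. A squeeze takes about 5 N at first, up to 20 N at the fingers when the jaw bears on the unit; stops at 0.36.
- jaw (a joint): Travel of the orange sliding jaw with its toothed bar towards the fixed jaw, 0 to 0.07 m; starts between 0.006 and 0.028. A ratchet with 4 mm teeth moves it on at each squeeze: about 8 mm for a full squeeze while free, 4 to 8 mm once it presses on the unit. It stays where it is when the trigger goes back. The pad touches a unit that lies home at about 0.045.
- pad_face (a point): Middle of the front face of the sprung pad (orange plate with black rubber face, 50 mm wide, 28 mm high) on the sliding jaw; faces +y of the fixture.
- pad (a joint): How far the sprung pad is pushed back into the sliding jaw: 0 free, 0.020 m fully in. About 1.4 N plus 0.7 N per mm. Firm is 0.005 to 0.015.
- relay_mid (a point): Centre (17 mm up) of the bystander relay module on the belt: white plate 62 by 96 by 18 mm with a black block on top, 34 mm high in all. Leave alone. It and the display unit may be on either side.
- driver_grip (a point): Grip of a loose screwdriver, 190 mm long, lying on the bench beyond the fixed-jaw end (left). Leave alone.
- bin: Loose blue bin, 130 by 180 by 70 mm, on the bench to the right; origin under its centre. Leave alone.
- belt: Green belt, fixed, running along world y: 140 mm wide with aluminium edges of 18 mm, top 10 mm above the table; origin at table level under its middle.
Mind the look-alikes: they are no part of the job. What is shaped like the part that bears unit_mid but turquoise is not meant.

How it is judged:
By the outcome, as a careful person would: the job done as asked, in the order asked, and still so for the second after the job is handed in, with the robot touching nothing.
It also fails if it takes over 61 s, if anything falls off the work surface, if the arm or the gripper's body presses on something with over 40 N, if the wrist force passes 120 N, or if a joint passes its speed limit or range.

ROBOT

A 7-joint arm with a two-finger parallel gripper is mounted at the origin on the work surface. World frame = base frame: x ahead of the robot, y to its left, z up, the work surface at z = 0. Lengths are in m, angles in rad, forces in N, time in s.
With the tool pointing down it reaches from about 0.425 to 0.925 m from the base axis. Payload 6.8 kg.
Tool frame: the origin (TCP) lies on the mounting face of the last link; the fingertips stand 173 mm ahead of it and the grasp point (between the pads) lies 155 mm ahead of it (grip_point_offset is the distance from the TCP to the grasp point, in m); x points along the fingers, z is the direction in which the jaws open and shut, and the axes are right-handed (so a half turn about x gives the same grasp; the last joint's range is limited). The gripper opens to 85 mm and grips with 20 to 120 N. Pads are 22 mm wide; open, the fingers measure 114 mm over their backs; the gripper's body (76 mm by 85 mm) begins 54 mm behind the grasp point. The pads swing forward as they close: fully open they stand 13 mm farther back than shut.
Start: joints at [-1.258, 0.477, 0.022, 1.555, -0.011, 1.109, -0.083], TCP at [0.276, 0.616, 0.405] pointing down, gripper open.
Joint ranges: [-2.96, 2.96], [-0.34, 2.1], [-1.41, 1.46], [0.24, 2.44], [-1.37, 4.51], [0.17, 1.92], [-2.96, 2.96]. Speed limits (rad/s): [2.39, 2.39, 3.14, 3.14, 3.14, 3.14, 3.14].

INTERFACE

Orientations are given as a rotation vector (axis times angle).
In Python, from bench import * gives the robot as it stands. The module is installed in compiled form; this text tells all that it offers.
- The arm moves only by the tool servo_tool, never from a script. Its argument "motion" is a list of rows, each a list of 5 numbers: the shift along the tool's x, y, z in m, then the turn about the tool's x in degrees, then the gripper command: -1 is fully open, 1 is shut, values between are in proportion. In form: [[dx, dy, dz, turn, fingers], ...]. A call has 1 to 8 rows; each row is the pose to reach, as a shift and turn from the pose measured when the call began, along the tool's axes at that moment; what a row does not reach only later rows make up. A row lasts 1/10 s, in which the tool goes at most 50 mm and 8.59 degrees, less where a joint would pass 70% of its speed; a pose out of reach is approached as far as the arm can. A call with a gripper value outside its range is refused whole. The fingers move at their own pace and stop on an object; "force" is the grip in N (left out, the last holds). Time passes only in rows, so rows that repeat a pose let the fingers close. It gives the time, the measured TCP pose, the force and the opening at its end, in the units of the state.
- get_obs(): the state, without advancing time (a new reading comes with each control period).
- grab_frame(name): name is "scene" or "top"; returns the picture (480x640x3 uint8, red, green, blue); there is no depth.
- camera_params(name): a dict with "mtx" (3x3 intrinsics, pixels), "world_to_cam" (4x4, takes a point from world to camera coordinates). Camera axes: x right, y down, z forward; pixel columns grow to the right and rows downward; lengths in m; the calibration is good to about 2 mm. A picture is of the moment at which its call begins. camera_params takes no time and is no camera call.
- hand_in(): hands the job in, once; it reports no verdict.
The state is a dict: "clock": time; "joints": joint angles; "qvel": joint speeds; "tau": joint torques, N m; "tcp_pos": TCP position; "orientation": TCP orientation; "contact_force": force on the tool from outside, world axes, zero at the start; "moment": the same for the moment, N m; "grip_width": finger opening in m.
Only numpy, scipy, OpenCV 4.12 (cv2) and the standard library are available. Lean on these libraries where they do the work, as an engineer would, in place of code of your own. Each camera call takes 0.05 s, during which the arm holds its last target. There are 200 camera calls.

## Working session

There is one attempt and no reset: what is moved stays moved. The work goes in short steps, Python scripts to look and compute and a tool call to move; the robot and the scene stay as the last step left them, time stands still between calls to the robot, and variables do not carry over. Pictures are saved under pics/ and viewed, about 8 in all and at most 12, crops included, and the job is handed in when it is done.

Besides the shell and the picture viewer there is one more tool, called after ">>>" in YAML: its name, and indented under it one key for each argument. servo_tool: Moves the arm, as the interface text tells. Its arguments: {"type":"object","properties":{"motion":{"type":"array","items":{"type":"array","items":{"type":"number"}}},"force":{"type":"number"}},"required":["motion"]}

```bash
mkdir -p pics
python3 - <<'E'
from bench import *
import cv2,numpy as np
o=get_obs();print({k:np.round(v,3) for k,v in o.items()})
for n in("scene","top"):
    im=grab_frame(n);cv2.imwrite(f"pics/{n}0.png",im[:,:,::-1]);c=camera_params(n)
    print(n,np.round(c["mtx"],1).tolist(),np.round(c["world_to_cam"],4).tolist())
E
```

```text
{'clock': np.float64(0.0), 'joints': array([-1.258,  0.478,  0.022,  1.556, -0.012,  1.109, -0.083]), 'qvel': array([ 0.   ,  0.002, -0.001, -0.001,  0.002,  0.003, -0.   ]), 'tau': array([ 1.0000e-03, -5.9646e+01,  1.6090e+00, -2.8119e+01,  1.3000e-02,
        9.0000e-03,  0.0000e+00]), 'tcp_pos': array([0.276, 0.616, 0.404]), 'orientation': array([-0.895,  1.381,  0.893]), 'contact_force': array([0.441, 0.333, 0.314]), 'moment': array([-0.008, -0.001,  0.034]), 'grip_width': np.float64(0.086)}
scene [[622.7, 0.0, 321.8], [0.0, 622.7, 238.3], [0.0, 0.0, 1.0]] [[-0.6765, 0.7363, -0.0102, 0.2965], [0.6411, 0.5821, -0.5002, -0.2212], [-0.3624, -0.345, -0.8658, 2.0872], [0.0, 0.0, 0.0, 1.0]]
top [[547.7, 0.0, 317.7], [0.0, 547.7, 240.4], [0.0, 0.0, 1.0]] [[0.0204, -0.9998, -0.0011, -0.0056], [-0.9899, -0.0201, -0.1402, 0.4493], [0.1401, 0.0039, -0.9901, 1.6834], [0.0, 0.0, 0.0, 1.0]]
```

View pics/scene0.png

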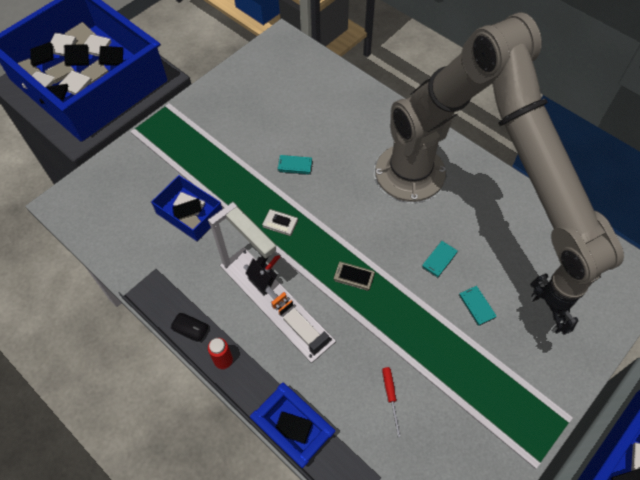

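View pics/top0.png

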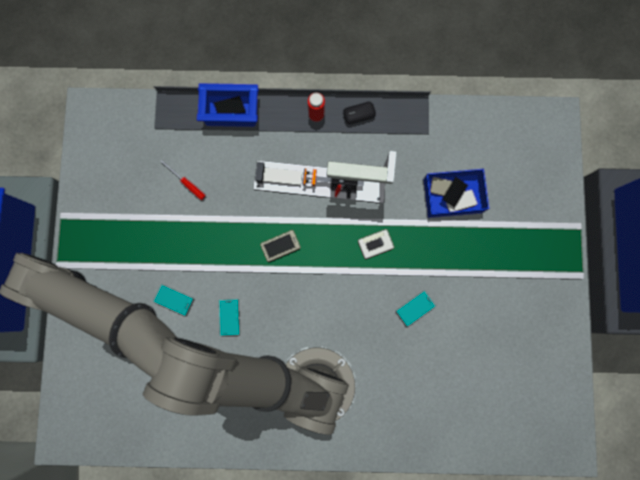

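Top view: the display unit (champagne, dark glass) is at (281,245). Possible confusions are the relay (376,243) and turquoise blocks at (174,300), (230,317) and (415,308). In the scene view the unit is at (354,275) and the relay at (280,221). The fixture is near (320,180) in top, with the fixed jaw at the left (260,174) and the lamp at the right.

```bash
cat > h.py <<'E'
from bench import *
import cv2,numpy as np
def ray(n,uv):
    c=camera_params(n);W=c["world_to_cam"];R=W[:3,:3];t=W[:3,3]
    d=R.T@np.linalg.inv(c["mtx"])@np.array([uv[0],uv[1],1.]);return -R.T@t,d
def onz(n,uv,z):
    o,d=ray(n,uv);return o+d*(z-o[2])/d[2]
def tri(a,b):
    A=[];r=[]
    for n,uv in(("scene",a),("top",b)):
        o,d=ray(n,uv);d=d/np.linalg.norm(d);P=np.eye(3)-np.outer(d,d);A.append(P);r.append(P@o)
    return np.linalg.lstsq(np.vstack(A),np.hstack(r),rcond=None)[0]
def proj(n,p):
    c=camera_params(n);q=c["world_to_cam"][:3]@np.append(p,1);q=c["mtx"]@q;return q[:2]/q[2]
def tool():
    o=get_obs();R=cv2.Rodrigues(np.array(o["orientation"]))[0];return np.array(o["tcp_pos"]),R
def crop(n,x,y,w,h,s,out,im=None):
    im=grab_frame(n)if im is None else im
    cv2.imwrite("pics/"+out,cv2.resize(im[y:y+h,x:x+w,::-1],None,fx=s,fy=s,interpolation=cv2.INTER_CUBIC));return im
E
python3 - <<'E'
from h import *
a=cv2.imread("pics/top0.png");b=cv2.imread("pics/scene0.png")
for n,im,(x,y,w,h) in(("top",a,(255,222,50,46)),("scene",b,(325,252,58,46))):
    s=im[y:y+h,x:x+w].astype(int);B,G,R=s[...,0],s[...,1],s[...,2]
    m=((G-R)<25).astype(np.uint8)*255
    cs=cv2.findContours(m,cv2.RETR_EXTERNAL,cv2.CHAIN_APPROX_NONE)[0];c=max(cs,key=cv2.contourArea)
    P=np.array([onz(n,p[0]+[x,y],.034 if n=="top" else .034)[:2] for p in c],np.float32)
    print(n,cv2.contourArea(c),cv2.minAreaRect(P*1000))
t=cv2.resize(a[145:225,245:405],None,fx=4,fy=4,interpolation=cv2.INTER_CUBIC)
s=cv2.resize(b[195:365,200:345],None,fx=3.5,fy=3.5,interpolation=cv2.INTER_CUBIC)[:, :]
H=np.zeros((600,800,3),np.uint8)
cv2.imwrite("pics/fixtop.png",t);cv2.imwrite("pics/fixsc.png",s)
cv2.imwrite("pics/unit.png",cv2.resize(a[215:275,250:400],None,fx=4,fy=4,interpolation=cv2.INTER_CUBIC))
v=np.zeros((t.shape[0]+240,640,3),np.uint8);v[:t.shape[0],:]=t;v[t.shape[0]:,:600]=cv2.imread("pics/unit.png");cv2.imwrite("pics/combo.png",v)
E
```

```text
top 694.0 ((429.58355712890625, 121.17066955566406), (65.83747100830078, 113.55555725097656), 25.244672775268555)
scene 1102.5 ((409.6795654296875, 121.84724426269531), (129.7421417236328, 143.06544494628906), 39.81143569946289)
```

View pics/combo.png

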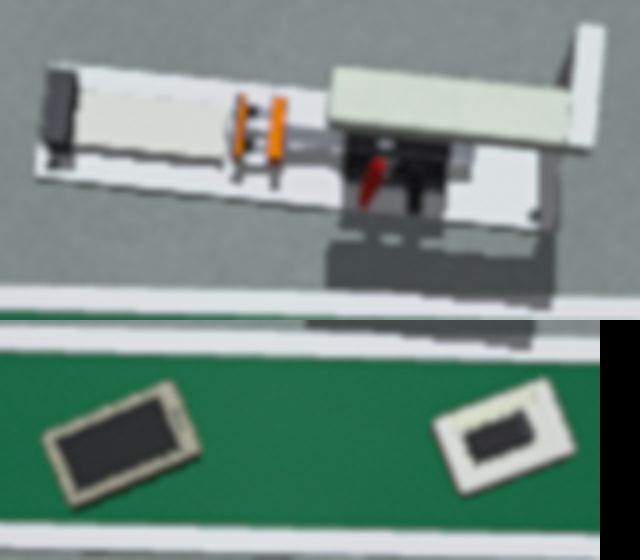

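View pics/fixsc.png

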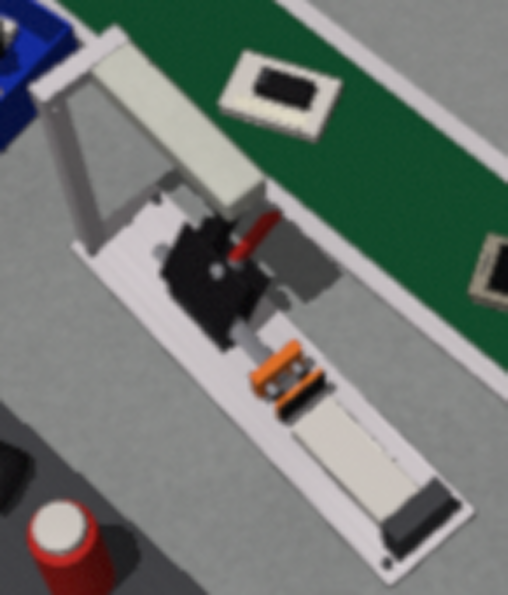

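```bash
cat > fx.py <<'E'
from h import *
def edge(n,im,p0,p1,z,half=5,N=40):
    g=cv2.GaussianBlur(cv2.cvtColor(im,cv2.COLOR_BGR2GRAY),(3,3),0).astype(np.float32);p0,p1=np.float32(p0),np.float32(p1)
    d=(p1-p0)/np.linalg.norm(p1-p0);nn=np.array([-d[1],d[0]]);s=np.arange(-half,half+.01,.25);out=[]
    for f in np.linspace(.05,.95,N):
        q=p0+f*(p1-p0)+s[:,None]*nn
        v=cv2.remap(g,q[:,0].astype(np.float32)[None],q[:,1].astype(np.float32)[None],cv2.INTER_LINEAR)[0]
        k=np.argmax(abs(np.gradient(v)));out.append(onz(n,q[k],z)[:2])
    P=np.float32(out);
    for _ in range(3):
        l=cv2.fitLine(P,cv2.DIST_HUBER,0,.001,.001).ravel();r=abs((P-l[2:])@np.array([-l[1],l[0]]));P=P[r<max(.002,1.5*np.median(r))]
    return l,len(P),r.max()
if __name__=="__main__":
    a=cv2.imread("pics/top0.png");b=cv2.imread("pics/scene0.png")
    T=lambda x,y:(x/4+245-.4,y/4+145-.4);S=lambda x,y:(x/3.5+200-.4,y/3.5+195-.4)
    for k,e in dict(farT=edge("top",a,T(80,66),T(320,88),.012),nearT=edge("top",a,T(40,180),T(330,208),0),endT=edge("top",a,T(46,85),T(36,170),.012),
      nearS=edge("scene",b,S(320,355),S(465,502),.012),farS=edge("scene",b,S(100,280),S(385,578),0),endS=edge("scene",b,S(398,578),S(468,518),0),
      ).items():
        l,n,r=e;print(k,"ang",round(np.degrees(np.arctan2(l[1],l[0])),2),"pt",np.round(l[2:],4),n,round(float(r),4))
    hsv=cv2.cvtColor(a,cv2.COLOR_BGR2HSV)
    print("trigtop",tri(S(275,213),T(367,203)))
E
python3 fx.py
```

```text
farT ang 85.24 pt [0.7    0.0862] 38 0.002
nearT ang 84.96 pt [0.6085 0.0879] 38 0.0017
endT ang 5.2 pt [0.6575 0.2069] 29 0.002
nearS ang 84.76 pt [0.6053 0.102 ] 25 0.0011
farS ang 84.94 pt [0.6896 0.0255] 40 0.0012
endS ang -5.09 pt [0.6566 0.1986] 40 0.0016
trigtop [ 0.57034336 -0.04838148  0.13468093]
```

```bash
cat > m.py <<'E'
from fx import *
a=cv2.imread("pics/top0.png");b=cv2.imread("pics/scene0.png")
T=lambda x,y:(x/4+245-.4,y/4+145-.4);S=lambda x,y:(x/3.5+200-.4,y/3.5+195-.4)
ex=np.array([.9962,-.0872]);ey=np.array([.0872,.9962])
f=lambda p:np.round([p[:2]@ex-.642,p[:2]@ey,p[2] if len(p)>2 else 0],4)
for k,e in dict(jawT=edge("top",a,T(78,80),T(74,142),.032,3),jawS=edge("scene",b,S(385,522),S(438,478),.064,3),
  jawBackT=edge("top",a,T(48,72),T(43,145),.064,2),bedFarT=edge("top",a,T(90,92),T(220,102),.032,3),bedNearT=edge("top",a,T(90,150),T(220,162),.032,3),
  bedNearS=edge("scene",b,S(345,410),S(415,475),.032,3),bedFarS=edge("scene",b,S(305,440),S(375,512),.032,3),
  lampFarT=edge("top",a,T(345,68),T(560,90),.27,3),lampNearT=edge("top",a,T(340,124),T(560,146),.238,3),lampEndT=edge("top",a,T(334,75),T(330,120),.238,3),
  padT=edge("top",a,T(235,100),T(233,155),.044,3)).items():
    l,n,r=e;print(k,"ang",round(np.degrees(np.arctan2(l[1],l[0])),1),"fix",f(l[2:]),n,round(float(r),4))
for k,s,t in(("trig",(275,213),(367,203)),("trigbase",(235,257),(380,160)),("lampcornNearEnd",(265,183),(330,125)),("lampcornfarEnd",(225,210),(335,68)),
  ("jaw face near",(440,478),(77,148)),("jaw face far",(385,523),(80,73)),("padtop near",(320,375),(233,158)),("padtop far",(275,408),(237,100))):
    p=tri(S(*s),T(*t));print(k,np.round(p,4),f(p))
E
python3 m.py
```

```text
jawT ang -3.6 fix [0.0038 0.2364 0.    ] 39 0.0013
jawS ang -4.6 fix [-0.0029  0.2391  0.    ] 39 0.0011
jawBackT ang -6.9 fix [0.0024 0.2587 0.    ] 31 0.0018
bedFarT ang 86.7 fix [0.0246 0.1724 0.    ] 25 0.0023
bedNearT ang 84.9 fix [-0.0308  0.1735  0.    ] 34 0.0014
bedNearS ang 89.2 fix [-0.0226  0.1663  0.    ] 30 0.0019
bedFarS ang 78.5 fix [0.0222 0.179  0.    ] 21 0.0019
lampFarT ang 85.0 fix [-0.0061 -0.0512  0.    ] 40 0.0015
lampNearT ang 83.5 fix [-0.0358 -0.0207  0.    ] 18 0.004
lampEndT ang -15.4 fix [-0.0185  0.0362  0.    ] 31 0.0017
padT ang -5.8 fix [0.0046 0.1131 0.    ] 31 0.0018
trig [ 0.5703 -0.0484  0.1347] [-0.0696  0.0015  0.1347]
trigbase [ 0.6111 -0.0584  0.1021] [-0.0281 -0.0048  0.1021]
lampcornNearEnd [ 0.5977 -0.019   0.2562] [-0.0449  0.0332  0.2562]
lampcornfarEnd [ 0.6366 -0.0218  0.2627] [-0.0059  0.0338  0.2627]
jaw face near [0.6271 0.1807 0.05  ] [-0.033   0.2347  0.05  ]
jaw face far [0.6862 0.178  0.0595] [0.0261 0.2372 0.0595]
padtop near [0.6245 0.0527 0.053 ] [-0.0245  0.107   0.053 ]
padtop far [0.6709 0.0492 0.0582] [0.0221 0.1075 0.0582]
```

```bash
cat > go.py <<'E'
from h import *
import sys
# usage: go.py x y z yaw(deg of tool z axis) -> shift in tool axes and turn
x,y,z,w=map(float,sys.argv[1:]);p,R=tool();o=get_obs()
print("t",round(float(o["clock"]),2),"tcp",np.round(p,4),"F",np.round(o["contact_force"],1),"gw",round(float(o["grip_width"]),4),"j",np.round(o["joints"],2));print("R",np.round(R,3).tolist())
d=np.array([x,y,z])-p;print("shift",np.round(R.T@d,4))
zt=np.array([np.cos(np.radians(w)),np.sin(np.radians(w)),0]);q=R.T@zt;a=np.degrees(np.arctan2(-q[1],q[2]));print("turn",round(a,2),"alt",round((a+180+180)%360-180,2))
E
python3 go.py .431 .1212 .30 25.2
python3 - <<'E'
from h import *
a=cv2.imread("pics/top0.png");s=a[228:262,262:302]
m=(s.max(2)<75).astype(np.uint8);n,l,st,c=cv2.connectedComponentsWithStats(m);k=1+np.argmax(st[1:,4])
P=np.array([onz("top",(u+262,v+228),.034)[:2] for v,u in np.argwhere(l==k)],np.float32);print(st[k],cv2.minAreaRect(P*1000))
E
```

```text
t 0.1 tcp [0.2756 0.6159 0.4038] F [ 0.4 -0.4 -0.9] gw 0.0855 j [-1.26  0.48  0.02  1.56 -0.01  1.11 -0.08]
R [[-0.001, -0.913, 0.408], [-0.002, 0.408, 0.913], [-1.0, -0.0, -0.002]]
shift [ 0.1045 -0.3439 -0.3879]
turn 40.69 alt -139.31
[  3   7  29  22 357] ((430.3348083496094, 123.90045166015625), (41.497314453125, 83.95671081542969), 24.666187286376953)
```

>>> servo_tool:
  motion:
    - [0.02,-0.03,-0.03,8,-1]
    - [0.03,-0.06,-0.07,16,-1]
    - [0.04,-0.1,-0.11,24,-1]
    - [0.05,-0.13,-0.15,32,-1]
    - [0.06,-0.17,-0.19,40.5,-1]
    - [0.07,-0.2,-0.23,40.5,-1]
    - [0.08,-0.235,-0.265,40.5,-1]
    - [0.09,-0.27,-0.3,40.5,-1]
  force: 40

```text
clock: 0.9
tcp_pos: [0.3931, 0.2467, 0.3176]
orientation: [-0.349, 1.544, 0.347]
contact_force: [0.6, 0.4, 0.1]
grip_width: 0.0854
```

```bash
python3 go.py .431 .1215 .26 25
```

```text
t 0.9 tcp [0.3931 0.2467 0.3176] F [0.6 0.4 0.1] gw 0.0854 j [-0.92  0.25  0.26  2.14 -0.09  0.76 -0.16]
R [[-0.001, -0.429, 0.903], [-0.001, 0.903, 0.429], [-1.0, -0.001, -0.001]]
shift [ 0.0578 -0.1293 -0.0194]
turn 0.43 alt -179.57
```

>>> servo_tool:
  motion:
    - [0.015,-0.04,-0.005,0.4,-1]
    - [0.03,-0.08,-0.01,0.4,-1]
    - [0.045,-0.12,-0.018,0.4,-1]
    - [0.058,-0.1293,-0.0194,0.4,-1]
    - [0.058,-0.1293,-0.0194,0.4,-1]
    - [0.058,-0.1293,-0.0194,0.4,-1]

```text
clock: 1.5
tcp_pos: [0.4309, 0.122, 0.2598]
orientation: [-0.344, 1.545, 0.342]
contact_force: [0.1, -0.3, 0.3]
grip_width: 0.0858
```

```bash
python3 go.py .431 .1215 .187 25; python3 -c "
from h import *
im=crop('scene',290,200,130,110,6,'g1.png')"
```

```text
t 1.5 tcp [0.4309 0.122  0.2598] F [ 0.1 -0.3  0.3] gw 0.0858 j [-0.66  0.33  0.29  2.22 -0.16  0.61  0.19]
R [[-0.001, -0.423, 0.906], [-0.001, 0.906, 0.423], [-1.0, -0.001, -0.002]]
shift [ 0.0728 -0.0004 -0.    ]
turn 0.03 alt -179.97
```

View pics/g1.png

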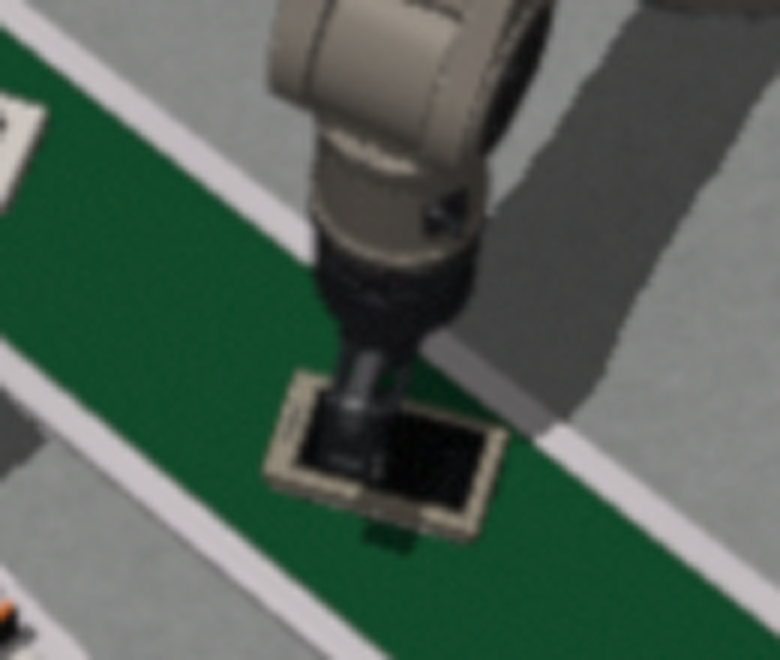

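The gripper hovers over the champagne unit (scene about (353,275)), with the fingers across its short axis. The relay is well clear at the left. Descending and gripping.

>>> servo_tool:
  motion:
    - [0.03,0,0,0,-1]
    - [0.055,0,0,0,-1]
    - [0.0728,0,0,0,-1]
    - [0.0728,0,0,0,-1]

```text
clock: 1.95
tcp_pos: [0.4302, 0.1239, 0.1863]
orientation: [-0.347, 1.546, 0.345]
contact_force: [-0.4, 1.4, 0.2]
grip_width: 0.0855
```

>>> servo_tool:
  motion:
    - [0,0,0,0,1]
    - [0,0,0,0,1]
    - [0,0,0,0,1]
    - [0,0,0,0,1]
    - [0,0,0,0,1]
    - [0,0,0,0,1]
  force: 40

```text
clock: 2.55
tcp_pos: [0.4304, 0.1246, 0.1874]
orientation: [-0.346, 1.545, 0.347]
contact_force: [-3.0, 1.6, 7.8]
grip_width: 0.059
```

>>> servo_tool:
  motion:
    - [-0.03,0,0,0,1]
    - [-0.07,0,0,0,1]
    - [-0.12,0,0,0,1]
    - [-0.15,0,0,0,1]
    - [-0.15,0,0,0,1]

```text
clock: 3.05
tcp_pos: [0.4321, 0.1249, 0.3418]
orientation: [-0.343, 1.536, 0.349]
contact_force: [0.6, 0.8, -2.7]
grip_width: 0.0591
```

```bash
python3 go.py .6552 .1221 .33 -5; python3 -c "
from h import *
im=crop('scene',290,180,130,110,6,'g2.png')"
```

```text
t 3.05 tcp [0.4321 0.1249 0.3418] F [ 0.6  0.8 -2.7] gw 0.0591 j [-0.73  0.19  0.35  2.16 -0.09  0.8   0.12]
R [[0.006, -0.427, 0.904], [0.005, 0.904, 0.427], [-1.0, 0.002, 0.008]]
shift [ 0.0131 -0.0979  0.2004]
turn 30.3 alt -149.7
```

View pics/g2.png

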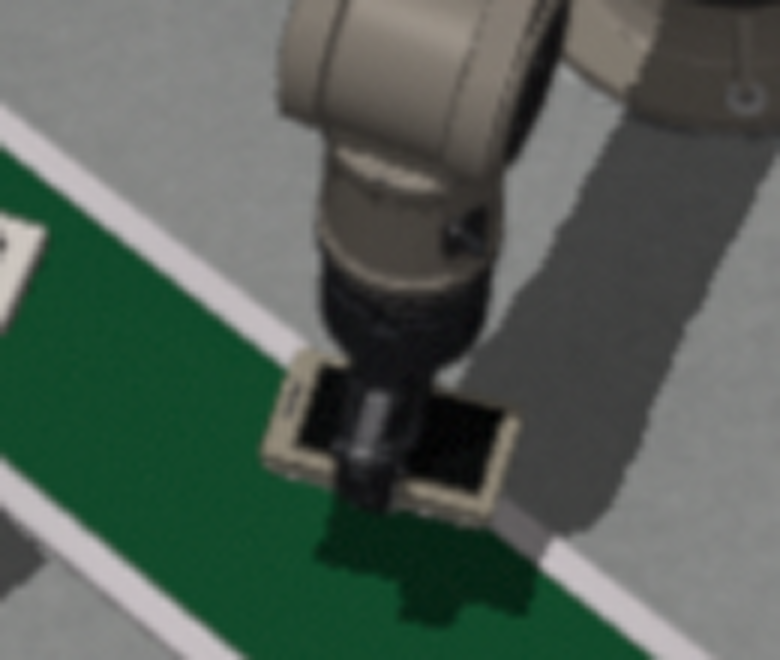

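>>> servo_tool:
  motion:
    - [0,-0.02,0.03,7,1]
    - [0,-0.04,0.07,14,1]
    - [0,-0.06,0.11,21,1]
    - [0,-0.08,0.15,28,1]
    - [0,-0.098,0.19,30.3,1]
    - [0.01,-0.098,0.2,30.3,1]
    - [0.012,-0.098,0.2,30.3,1]
    - [0.012,-0.098,0.2,30.3,1]

```text
clock: 3.9
tcp_pos: [0.6523, 0.1218, 0.3254]
orientation: [0.069, 1.572, -0.066]
contact_force: [-0.4, 0.7, -2.3]
grip_width: 0.0592
```

```bash
python3 go.py .6552 .1221 .212 -5
```

```text
t 3.9 tcp [0.6523 0.1218 0.3254] F [-0.4  0.7 -2.3] gw 0.0592 j [-0.59  0.57  0.45  1.68 -0.29  0.96 -0.12]
R [[-0.003, 0.086, 0.996], [0.002, 0.996, -0.086], [-1.0, 0.002, -0.003]]
shift [0.1134 0.0004 0.0032]
turn 0.05 alt -179.95
```

>>> servo_tool:
  motion:
    - [0.03,0,0.0032,0,1]
    - [0.06,0,0.0032,0,1]
    - [0.08,0,0.0032,0,1]
    - [0.08,0,0.0032,0,1]
    - [0.08,0,0.0032,0,1]

```text
clock: 4.4
tcp_pos: [0.6546, 0.1216, 0.2459]
orientation: [0.069, 1.573, -0.066]
contact_force: [0.3, 0.4, -1.2]
grip_width: 0.0586
```

```bash
python3 go.py .6552 .1221 .210 -5; python3 -c "
from h import *
a=grab_frame('top');b=grab_frame('scene')
A=cv2.resize(a[140:215,245:345],None,fx=4,fy=4,interpolation=cv2.INTER_CUBIC);B=cv2.resize(b[250:365,245:345],None,fx=4,fy=4,interpolation=cv2.INTER_CUBIC)
v=np.zeros((460,800,3),np.uint8);v[:300,:400]=A;v[:,400:]=B
for n,im in(('topa',a),('scenea',b)):cv2.imwrite(f'pics/{n}.png',im[:,:,::-1])
cv2.imwrite('pics/hov.png',v[:,:,::-1])"
```

```text
t 4.4 tcp [0.6546 0.1216 0.2459] F [ 0.3  0.4 -1.2] gw 0.0586 j [-0.56  0.67  0.41  1.72 -0.34  0.83 -0.08]
R [[-0.003, 0.086, 0.996], [0.002, 0.996, -0.086], [-1.0, 0.002, -0.003]]
shift [0.0359 0.0005 0.0007]
turn 0.06 alt -179.94
```

View pics/hov.png

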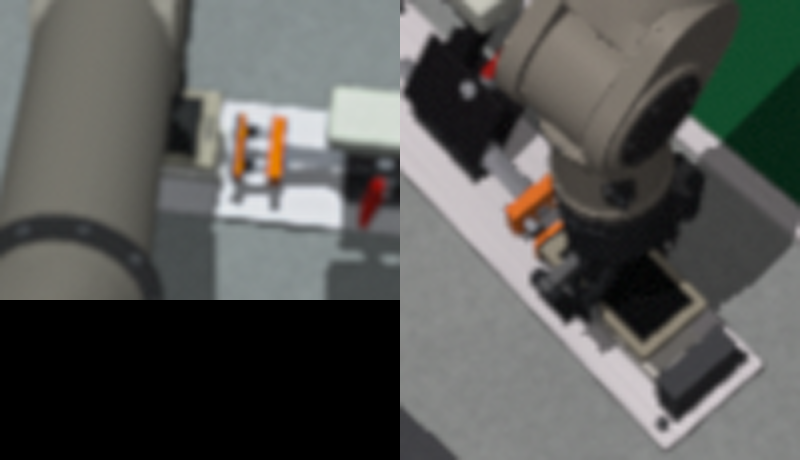

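Run:
```python
from h import *
ex=np.array([.9962,-.0872]);ey=np.array([.0872,.9962])
f=lambda p:np.round([p[:2]@ex-.642,p[:2]@ey],4)
for n,uv in(("scene",(306.25,338.75)),("scene",(320.75,324.5)),("top",(299.4,163.2)),("top",(298.8,182))):print(n,f(onz(n,uv,.093)))
```

```text
scene [0.0282 0.2323]
scene [-0.0289  0.2284]
top [0.0294 0.1235]
top [-0.0298  0.1187]
```

>>> servo_tool:
  motion:
    - [0.012,0.003,0.0005,0,1]
    - [0.022,0.003,0.0005,0,1]
    - [0.03,0.003,0.0005,0,1]
    - [0.034,0.003,0.0005,0,1]
    - [0.034,0.003,0.0005,0,1]

```text
clock: 5.0
tcp_pos: [0.6559, 0.1245, 0.212]
orientation: [0.069, 1.572, -0.066]
contact_force: [-0.7, 0.3, -1.9]
grip_width: 0.0593
```

>>> servo_tool:
  motion:
    - [0.002,0,0,0,1]
    - [0.004,0,0,0,1]

```text
clock: 5.2
tcp_pos: [0.6563, 0.1243, 0.2095]
orientation: [0.07, 1.572, -0.066]
contact_force: [-9.1, -1.3, 21.6]
grip_width: 0.0591
```

>>> servo_tool:
  motion:
    - [-0.001,0,0,0,-0.4]
    - [-0.001,0,0,0,-1]
    - [-0.001,0,0,0,-1]
    - [-0.001,0,0,0,-1]
    - [-0.001,0,0,0,-1]

```text
clock: 5.7
tcp_pos: [0.6564, 0.1243, 0.2105]
orientation: [0.07, 1.572, -0.066]
contact_force: [1.0, 0.1, -0.8]
grip_width: 0.085
```

>>> servo_tool:
  motion:
    - [-0.03,0,0,0,-1]
    - [-0.07,0,0,0,-1]
    - [-0.12,0,0,0,-1]
    - [-0.16,0,0,0,-1]
    - [-0.19,0,0,0,-1]
    - [-0.19,0,0,0,-1]

```text
clock: 6.3
tcp_pos: [0.658, 0.1235, 0.406]
orientation: [0.072, 1.563, -0.064]
contact_force: [0.3, -0.1, -1.1]
grip_width: 0.085
```

```bash
python3 go.py .48 .03 .40 -5
```

```text
t 6.3 tcp [0.658  0.1235 0.406 ] F [ 0.3 -0.1 -1.1] gw 0.085 j [-0.62  0.5   0.49  1.6  -0.26  1.1  -0.15]
R [[0.007, 0.087, 0.996], [0.005, 0.996, -0.087], [-1.0, 0.006, 0.006]]
shift [ 0.0043 -0.1086 -0.1693]
turn 0.02 alt -179.98
```

>>> servo_tool:
  motion:
    - [0,0,-0.04,0,-1]
    - [0,0,-0.09,0,-1]
    - [0,0,-0.14,0,-1]
    - [0,0,-0.18,0,-1]
    - [0,0,-0.2,0,-1]
    - [0,0,-0.2,0,-1]

```text
clock: 6.9
tcp_pos: [0.4561, 0.141, 0.404]
orientation: [0.071, 1.566, -0.062]
contact_force: [0.6, 0.0, -0.5]
grip_width: 0.0853
```

```bash
python3 -c "
from h import *
a=grab_frame('top');b=grab_frame('scene')
for n,im in(('topb',a),('sceneb',b)):cv2.imwrite(f'pics/{n}.png',im[:,:,::-1])
A=cv2.resize(a[150:210,250:390],None,fx=5.7,fy=5.7,interpolation=cv2.INTER_CUBIC)[:, :800];B=cv2.resize(b[230:270,240:300],None,fx=6,fy=6,interpolation=cv2.INTER_CUBIC);C=cv2.resize(b[265:362,260:345],None,fx=2.5,fy=2.5,interpolation=cv2.INTER_CUBIC)
v=np.zeros((600,800,3),np.uint8);v[:342]=A[:342,:800];v[345:585,:360]=B;v[345:587,400:612]=C[:242,:212]
cv2.imwrite('pics/placed.png',v[:,:,::-1]);print(A.shape)"
```

```text
Traceback (most recent call last):
ValueError: could not broadcast input array from shape (342,798,3) into shape (342,800,3)
```

```bash
python3 -c "
from h import *
a=cv2.imread('pics/topb.png');b=cv2.imread('pics/sceneb.png')
r=lambda im,s:cv2.resize(im,None,fx=s,fy=s,interpolation=cv2.INTER_CUBIC)
A=r(a[150:210,250:390],5.5);B=r(b[230:272,240:300],6);C=r(b[265:362,260:345],2.6)
v=np.zeros((600,800,3),np.uint8)
for im,y,x in((A,0,0),(B,340,0),(C,340,400)):v[y:y+im.shape[0],x:x+im.shape[1]]=im
cv2.imwrite('pics/placed.png',v)"
```

```text
(no output)
```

View pics/placed.png

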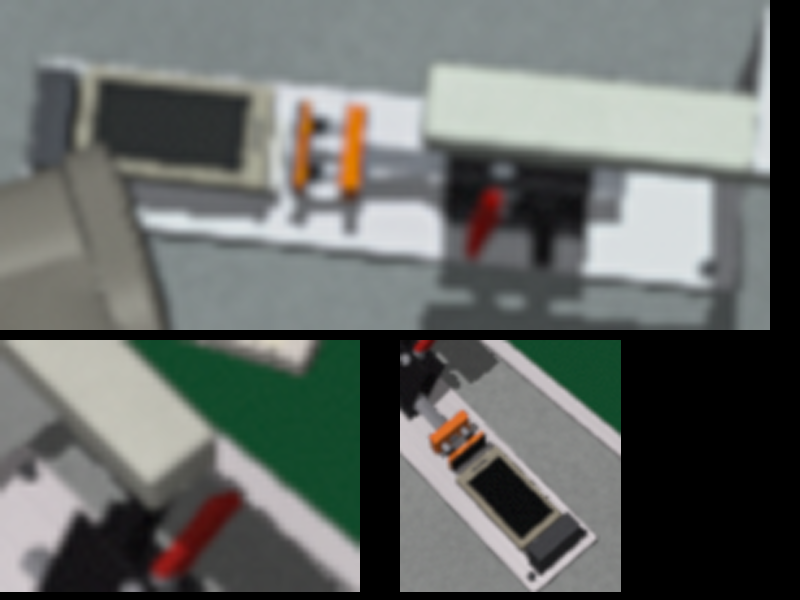

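```bash
python3 go.py .5077 -.0143 .40 -5
python3 - <<'E'
from h import *
ex=np.array([.9962,-.0872]);ey=np.array([.0872,.9962])
f=lambda p:np.round([p[:2]@ex-.642,p[:2]@ey,p[2]],4)
E={}
for n,fn,(x0,x1,y0,y1) in(("top","topb",(325,350,175,205)),("scene","sceneb",(255,290,245,280))):
    a=cv2.imread(f"pics/{fn}.png").astype(int);m=np.zeros(a.shape[:2],bool);s=a[y0:y1,x0:x1]
    m[y0:y1,x0:x1]=(s[...,2]>70)&(s[...,2]>2*s[...,1]);v,u=np.nonzero(m);r=cv2.minAreaRect(np.float32(np.c_[u,v]));print(n,len(u),np.round(cv2.boxPoints(r),1).tolist())
    E[n]=np.c_[u,v]
    # end points along main axis (mean of outer pixels)
    c=E[n].mean(0);w=np.linalg.svd(E[n]-c,full_matrices=False)[2][0];w=w if w[1]<0 else -w
    q=(E[n]-c)@w;lo,hi=c+w*(q.min()-.5),c+w*(q.max()+.5);print(np.round(lo,1),np.round(hi,1));E[n]=(lo,hi)
# top image: tip is lower (large v); scene: tip is upper
print("tip",f(tri(E["scene"][1],E["top"][0])),"base",f(tri(E["scene"][0],E["top"][1])))
E
```

```text
t 7.0 tcp [0.4589 0.1409 0.4047] F [ 1.  -0.1 -0.1] gw 0.0853 j [-0.87  0.15  0.49  2.04 -0.09  0.96 -0.41]
R [[0.007, 0.086, 0.996], [0.005, 0.996, -0.086], [-1.0, 0.006, 0.007]]
shift [ 0.0042 -0.1505  0.062 ]
turn 0.05 alt -179.95
top 42 [[333.0, 194.0], [338.3999938964844, 183.1999969482422], [342.0, 185.0], [336.6000061035156, 195.8000030517578]]
[335.  195.5] [340.1 183.5]
scene 73 [[264.5, 267.6000061035156], [276.70001220703125, 253.8000030517578], [279.70001220703125, 256.5], [267.5, 270.29998779296875]]
[265.5 269.1] [278.7 255. ]
tip [-0.0709  0.0048  0.1396] base [-0.0238 -0.0059  0.0993]
```

>>> servo_tool:
  motion:
    - [0,-0.04,0.015,0,-1]
    - [0,-0.08,0.03,0,-1]
    - [0,-0.12,0.05,0,-1]
    - [0.004,-0.1505,0.062,0,-1]
    - [0.03,-0.1505,0.062,0,-1]
    - [0.06,-0.1505,0.062,0,-1]
    - [0.06,-0.1505,0.062,0,-1]

```text
clock: 7.7
tcp_pos: [0.5078, -0.0147, 0.341]
orientation: [0.071, 1.569, -0.067]
contact_force: [-0.5, 0.5, 0.7]
grip_width: 0.0852
```

```bash
python3 go.py .5077 -.0143 .272 -5
```

```text
t 7.7 tcp [ 0.5078 -0.0147  0.341 ] F [-0.5  0.5  0.7] gw 0.0852 j [-0.57  0.31  0.57  2.04 -0.23  0.84  0.05]
R [[0.001, 0.088, 0.996], [0.003, 0.996, -0.088], [-1.0, 0.003, 0.001]]
shift [ 0.069   0.0002 -0.0002]
turn -0.04 alt 179.96
```

>>> servo_tool:
  motion:
    - [0.03,0,0,0,-1]
    - [0.06,0,0,0,-1]
    - [0.069,0,0,0,-1]
    - [0.069,0,0,0,-1]
    - [0.069,0,0.01,0,-1]
    - [0.069,0,0.02,0,-1]
    - [0.069,0,0.03,0,-1]
    - [0.069,0,0.03,0,-1]

```text
clock: 8.5
tcp_pos: [0.5399, -0.0172, 0.2731]
orientation: [0.071, 1.565, -0.067]
contact_force: [0.3, -0.6, 1.1]
grip_width: 0.0856
```

```bash
python3 -c "
from h import *
a=grab_frame('top');b=grab_frame('scene')
r=lambda im,s:cv2.resize(im,None,fx=s,fy=s,interpolation=cv2.INTER_CUBIC)
A=r(a[150:215,295:370],5.3);B=r(b[215:290,235:310],5.3)
v=np.zeros((400,800,3),np.uint8)
for im,y,x in((A,0,0),(B,0,400)):v[y:y+im.shape[0],x:x+im.shape[1]]=im
cv2.imwrite('pics/fing.png',v[:,:,::-1])"; python3 go.py .5077 -.0143 .272 -5
```

```text
t 8.6 tcp [ 0.5381 -0.0172  0.2723] F [-0.1 -0.3 -0.1] gw 0.0853 j [-0.48  0.47  0.51  2.02 -0.34  0.73  0.15]
R [[0.002, 0.088, 0.996], [0.003, 0.996, -0.088], [-1.0, 0.003, 0.001]]
shift [ 0.0003  0.0003 -0.0305]
turn -0.04 alt 179.96
```

View pics/fing.png

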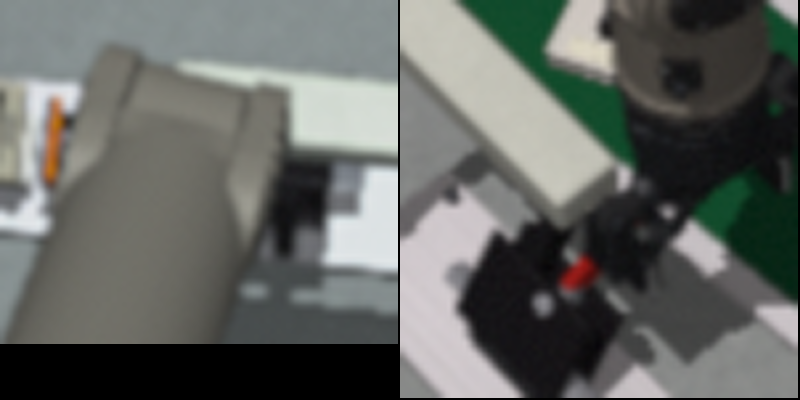

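The finger stands just before (+y of) the red trigger, clear of the lamp. Pushing in small steps.

>>> servo_tool:
  motion:
    - [0,-0.004,0,0,-1]
    - [0,-0.008,0,0,-1]
    - [0,-0.012,0,0,-1]

```text
clock: 8.9
tcp_pos: [0.5368, -0.0292, 0.2723]
orientation: [0.072, 1.569, -0.066]
contact_force: [-0.7, 2.9, 2.1]
grip_width: 0.0854
```

>>> servo_tool:
  motion:
    - [0,-0.004,0,0,-1]
    - [0,-0.008,0,0,-1]

```text
clock: 9.1
tcp_pos: [0.5362, -0.0349, 0.2727]
orientation: [0.072, 1.569, -0.06]
contact_force: [-2.3, 12.3, 6.4]
grip_width: 0.0858
```

>>> servo_tool:
  motion:
    - [0,-0.003,0,0,-1]
    - [0,-0.006,0,0,-1]

```text
clock: 9.3
tcp_pos: [0.5359, -0.0377, 0.2729]
orientation: [0.072, 1.57, -0.053]
contact_force: [-3.2, 13.2, 10.4]
grip_width: 0.0852
```

>>> servo_tool:
  motion:
    - [0,-0.004,0,0,-1]
    - [0,-0.008,0,0,-1]

```text
clock: 9.5
tcp_pos: [0.5356, -0.042, 0.2732]
orientation: [0.071, 1.571, -0.045]
contact_force: [-3.2, 12.9, 9.0]
grip_width: 0.0854
```

>>> servo_tool:
  motion:
    - [0,-0.004,0,0,-1]
    - [0,-0.008,0,0,-1]

```text
clock: 9.7
tcp_pos: [0.5354, -0.046, 0.2733]
orientation: [0.071, 1.572, -0.036]
contact_force: [-2.6, 16.5, 6.1]
grip_width: 0.0851
```

```bash
cat > jaw.py <<'E'
from h import *
import sys
ex=np.array([.9962,-.0872]);ey=np.array([.0872,.9962])
def f(n,uv,z):
    p=onz(n,uv,z)[:2];return np.round([p@ex-.642,p@ey],4).tolist()
def rep(im,n):
    h=cv2.cvtColor(im,cv2.COLOR_RGB2HSV);m=cv2.inRange(h,(6,150,90),(22,255,255));x0,x1,y0,y1=(255,310,280,330) if n=="scene" else (290,330,160,200)
    k=np.zeros_like(m);k[y0:y1,x0:x1]=m[y0:y1,x0:x1];N,l,st,c=cv2.connectedComponentsWithStats(k)
    for i in range(1,N):
        if st[i,4]>8:print(n,"orange",st[i,4],np.round(c[i],1),f(n,c[i],.055))
    r=((cv2.inRange(h,(0,130,70),(5,255,255))|cv2.inRange(h,(174,130,70),(180,255,255))));k=np.zeros_like(r);k[240:280,250:295]=r[240:280,250:295]
    if n=="scene":
        v,u=np.nonzero(k);print("red",len(u),np.round([u.mean(),v.mean()],1) if len(u) else "")
if len(sys.argv)>1:
    rep(cv2.imread(sys.argv[1])[:,:,::-1].copy(),sys.argv[2])
else:
    for n in("scene","top"):rep(grab_frame(n),n)
    o=get_obs();print(np.round(o["contact_force"],1),np.round(o["tcp_pos"],4),o["clock"])
E
python3 jaw.py pics/sceneb.png scene; python3 jaw.py pics/topb.png top;echo now; python3 jaw.py
```

```text
scene orange 87 [278.3 299.4] [-0.0011, 0.0763]
scene orange 34 [284.5 305.7] [-0.0012, 0.1034]
red 77 [272.2 262.2]
top orange 22 [304.7 177.2] [-0.0032, 0.1043]
top orange 45 [313.6 177.4] [-0.0006, 0.0765]
now
scene orange 84 [279.3 300.4] [-0.0011, 0.0805]
scene orange 32 [285.8 306.6] [-0.0022, 0.1081]
red 44 [267.9 263.8]
top orange 22 [303.  176.8] [-0.0023, 0.11]
top orange 40 [312.1 177.3] [-0.001, 0.0814]
[-2.2 13.5  4.6] [ 0.5354 -0.0463  0.2733] 9.8
```

>>> servo_tool:
  motion:
    - [0,-0.004,0,0,-1]
    - [0,-0.007,0,0,-1]

```text
clock: 10.0
tcp_pos: [0.5353, -0.0489, 0.2734]
orientation: [0.071, 1.573, -0.027]
contact_force: [-1.4, 16.3, 6.5]
grip_width: 0.0855
```

```bash
python3 jaw.py; python3 go.py .5077 -.0143 .272 -5
```

```text
scene orange 84 [279.4 300.7] [-0.0008, 0.0816]
scene orange 30 [286.3 306.8] [-0.0028, 0.1097]
red 43 [267.7 264. ]
top orange 23 [302.7 176.9] [-0.0028, 0.1107]
top orange 46 [311.8 177.4] [-0.0014, 0.0822]
[-1.3 13.3  5.5] [ 0.5353 -0.0492  0.2734] 10.1
t 10.1 tcp [ 0.5353 -0.0492  0.2734] F [-1.3 13.3  5.5] gw 0.0854 j [-0.4   0.46  0.49  2.02 -0.36  0.74  0.25]
R [[-0.002, 0.063, 0.998], [0.028, 0.998, -0.063], [-1.0, 0.028, -0.004]]
shift [ 0.0024  0.0331 -0.0297]
turn 1.4 alt -178.6
```

>>> servo_tool:
  motion:
    - [0,-0.004,0,0,-1]
    - [0,-0.008,0,0,-1]
    - [0,-0.01,0,0,-1]

```text
clock: 10.4
tcp_pos: [0.5351, -0.0547, 0.2733]
orientation: [0.071, 1.574, -0.017]
contact_force: [-1.0, 19.9, 6.0]
grip_width: 0.0856
```

```bash
python3 jaw.py; python3 go.py .5077 -.0143 .272 -5
```

```text
scene orange 85 [280.4 301.3] [-0.0016, 0.0848]
scene orange 34 [286.4 307.8] [-0.001, 0.1122]
red 42 [267.  263.7]
top orange 21 [301.9 176.4] [-0.0016, 0.1136]
top orange 43 [311.  177.4] [-0.0017, 0.0848]
[-2.4 15.9  5.7] [ 0.5351 -0.0545  0.2733] 10.5
t 10.5 tcp [ 0.5351 -0.0545  0.2733] F [-2.4 15.9  5.7] gw 0.0856 j [-0.38  0.46  0.48  2.02 -0.36  0.74  0.27]
R [[-0.003, 0.056, 0.998], [0.035, 0.998, -0.056], [-0.999, 0.035, -0.005]]
shift [ 0.0028  0.0386 -0.0296]
turn 1.78 alt -178.22
```

>>> servo_tool:
  motion:
    - [0,0.01,0,0,-1]
    - [0,0.02,0,0,-1]
    - [0,0.032,0,1.7,-1]
    - [0,0.032,0,1.7,-1]
    - [0,0.032,0,1.7,-1]

```text
clock: 11.0
tcp_pos: [0.5368, -0.0231, 0.2743]
orientation: [0.094, 1.574, -0.041]
contact_force: [0.1, -0.6, 1.4]
grip_width: 0.0851
```

```bash
python3 jaw.py; python3 go.py .5371 -.0213 .272 -5
```

```text
scene orange 87 [280.3 301.3] [-0.0014, 0.0846]
scene orange 34 [286.4 307.8] [-0.001, 0.1122]
red 29 [268.4 266.1]
top orange 21 [301.9 176.4] [-0.0016, 0.1136]
top orange 36 [311.  175.5] [0.0045, 0.0853]
[ 0.3  0.1 -0.4] [ 0.5368 -0.0236  0.2744] 11.1
t 11.1 tcp [ 0.5368 -0.0236  0.2744] F [ 0.3  0.1 -0.4] gw 0.0854 j [-0.45  0.46  0.49  2.02 -0.36  0.74  0.19]
R [[-0.003, 0.087, 0.996], [0.034, 0.996, -0.086], [-0.999, 0.034, -0.006]]
shift [0.0025 0.0022 0.0001]
turn 0.03 alt -179.97
```

>>> servo_tool:
  motion:
    - [0,-0.01,0,0,-1]
    - [0,-0.019,0,0,-1]
    - [0,-0.027,0,0,-1]
    - [0,-0.034,0,0,-1]
    - [0,-0.038,0,0,-1]
    - [0,-0.038,0,0,-1]

```text
clock: 11.7
tcp_pos: [0.5345, -0.0553, 0.2739]
orientation: [0.095, 1.575, -0.027]
contact_force: [-2.7, 23.0, 11.8]
grip_width: 0.0849
```

```bash
python3 jaw.py; python3 go.py .5371 -.0213 .272 -5
```

```text
scene orange 88 [282.1 303.2] [-0.0014, 0.0928]
scene orange 32 [288.4 309.6] [-0.0017, 0.1202]
red 43 [267.1 263.6]
top orange 34 [299.3 176.2] [-0.0017, 0.1216]
top orange 39 [308.4 176.7] [-0.0002, 0.0931]
[-2.5 23.9 11.1] [ 0.5344 -0.0553  0.2739] 11.8
t 11.8 tcp [ 0.5344 -0.0553  0.2739] F [-2.5 23.9 11.1] gw 0.0855 j [-0.38  0.46  0.48  2.02 -0.37  0.75  0.26]
R [[-0.004, 0.077, 0.997], [0.043, 0.996, -0.077], [-0.999, 0.043, -0.007]]
shift [0.0034 0.034  0.    ]
turn 0.55 alt -179.45
```

>>> servo_tool:
  motion:
    - [0,0.012,0,0,-1]
    - [0,0.024,0,0.5,-1]
    - [0,0.034,0,0.5,-1]
    - [0,0.034,0,0.5,-1]
    - [0,0.034,0,0.5,-1]

```text
clock: 12.3
tcp_pos: [0.5369, -0.0224, 0.2753]
orientation: [0.102, 1.575, -0.035]
contact_force: [-0.5, 0.1, 0.3]
grip_width: 0.0854
```

```bash
python3 - <<'E'
from h import *
a=grab_frame('top');b=grab_frame('scene')
for n,im in(('topc',a),('scenec',b)):cv2.imwrite(f'pics/{n}.png',im[:,:,::-1])
r=lambda im,s:cv2.resize(im,None,fx=s,fy=s,interpolation=cv2.INTER_CUBIC)
A=r(a[155:195,250:330],5);B=r(b[280:362,262:342],5)
v=np.zeros((415,800,3),np.uint8)
for im,y,x in((A,0,0),(B,0,400)):v[y:y+im.shape[0],x:x+im.shape[1]]=im
cv2.imwrite('pics/jc.png',v[:,:,::-1])
E
python3 jaw.py; python3 go.py .5371 -.0213 .272 -5
```

```text
scene orange 89 [282.2 303.1] [-0.0017, 0.0928]
scene orange 32 [288.4 309.6] [-0.0017, 0.1202]
red 29 [268.4 266.1]
top orange 35 [299.3 176.4] [-0.0023, 0.1215]
top orange 46 [308.6 177.2] [-0.0018, 0.0922]
[-0.4 -0.6  0.7] [ 0.537  -0.0223  0.2754] 12.5
t 12.5 tcp [ 0.537  -0.0223  0.2754] F [-0.4 -0.6  0.7] gw 0.0855 j [-0.44  0.46  0.48  2.02 -0.37  0.75  0.19]
R [[-0.004, 0.088, 0.996], [0.043, 0.995, -0.087], [-0.999, 0.043, -0.008]]
shift [0.0034 0.0009 0.0001]
turn -0.03 alt 179.97
```

View pics/jc.png

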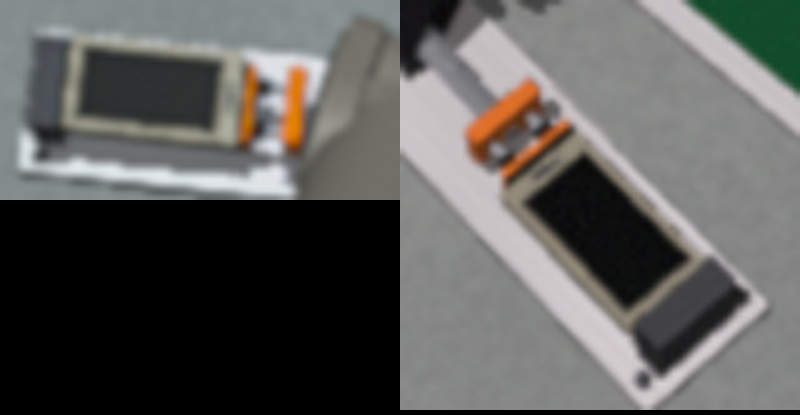

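>>> servo_tool:
  motion:
    - [0,-0.012,0,0,-1]
    - [0,-0.023,0,0,-1]
    - [0,-0.032,0,0,-1]
    - [0,-0.039,0,0,-1]
    - [0,-0.042,0,0,-1]
    - [0,-0.042,0,0,-1]
    - [0,-0.02,0,0,-1]
    - [0,0,0,0,-1]

```text
clock: 13.3
tcp_pos: [0.5369, -0.0228, 0.2756]
orientation: [0.103, 1.575, -0.036]
contact_force: [-0.2, 0.7, 0.1]
grip_width: 0.0858
```

```bash
python3 jaw.py; python3 go.py .5371 -.0213 .272 -5
```

```text
scene orange 88 [284.  304.9] [-0.0018, 0.1006]
scene orange 36 [288.6 309.6] [-0.0018, 0.1206]
red 30 [268.5 266.1]
top orange 34 [299.1 176.3] [-0.002, 0.1221]
top orange 50 [305.8 176.9] [-0.0016, 0.1013]
[-0.3  0.9 -0.5] [ 0.5372 -0.0207  0.2754] 13.4
t 13.4 tcp [ 0.5372 -0.0207  0.2754] F [-0.3  0.9 -0.5] gw 0.0854 j [-0.44  0.46  0.48  2.02 -0.37  0.75  0.19]
R [[-0.004, 0.084, 0.996], [0.044, 0.995, -0.084], [-0.999, 0.044, -0.007]]
shift [ 0.0033 -0.0007 -0.    ]
turn 0.16 alt -179.84
```

>>> servo_tool:
  motion:
    - [0,0.005,-0.02,0,-1]
    - [0,0.005,-0.05,0,-1]
    - [0,0.005,-0.055,0,-1]
    - [-0.04,0.005,-0.055,0,-1]
    - [-0.09,0.005,-0.055,0,-1]
    - [-0.14,0.005,-0.055,0,-1]
    - [-0.14,0.005,-0.08,0,-1]
    - [-0.14,0.005,-0.08,0,-1]

```text
clock: 14.2
tcp_pos: [0.457, -0.0173, 0.4172]
orientation: [0.104, 1.573, -0.032]
contact_force: [0.5, 1.1, -0.8]
grip_width: 0.0851
```

```bash
python3 jaw.py; python3 go.py .5371 -.0213 .272 -5; python3 -c "
from h import *
b=grab_frame('scene');r=cv2.resize(b[140:440,130:440],None,fx=2,fy=2,interpolation=cv2.INTER_CUBIC);cv2.imwrite('pics/fin.png',r[:,:,::-1])"
```

```text
scene orange 87 [283.9 304.9] [-0.0016, 0.1005]
scene orange 35 [288.5 309.7] [-0.0017, 0.1207]
red 76 [272.1 262.2]
top orange 34 [299.1 176.3] [-0.002, 0.1221]
top orange 50 [305.8 176.9] [-0.0016, 0.1013]
[-1.  -0.  -0.2] [ 0.4582 -0.0164  0.4161] 14.3
t 14.3 tcp [ 0.4582 -0.0164  0.4161] F [-1.  -0.  -0.2] gw 0.0853 j [-0.63  0.1   0.6   2.07 -0.12  1.   -0.06]
R [[-0.003, 0.086, 0.996], [0.044, 0.995, -0.085], [-0.999, 0.044, -0.007]]
shift [ 0.1435 -0.0045  0.08  ]
turn 0.08 alt -179.92
```

View pics/fin.png

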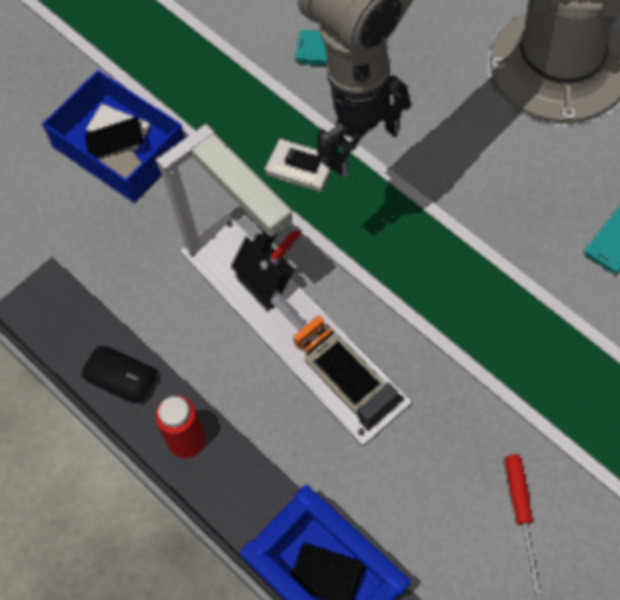

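The final view shows the unit flat between pad and fixed jaw. The trigger is back, with its red centroid at (272.1,262.2) against (272.2,262.2) at the start. The relay, driver and bin are where they were, and the gripper is clear.

```bash
python3 -c "
from bench import *
hand_in()"
```

```text
the job is handed in; nothing more can be done
```

The display unit is lying flat, glass up, in the bed and clamped against the fixed jaw. I handed the job in at about 14.4 s of the 61 s allowed.

**How the trigger was squeezed:** The moves available could not tilt the tool to come down the leaning handle line. I instead pushed the trigger towards the fixed handle with one finger under the lamp, from the robot's side, rather than gripping handle and trigger between both fingers. There were three squeezes, about 8 mm of jaw travel each, with the trigger springing back each time. The push force I read stayed at about 27 N or less; the third squeeze was not read at its peak.

**Last checks:**
- **Pad:** the distance between the two orange plates shrank by about 7.4 mm in the scene view and 7.5–8 mm in the top view, inside the 5–15 mm range. The pad itself moved only about 0.5 mm during the last squeeze, so the unit is home against the fixed jaw.
- **Trigger and gripper:** the trigger is back at its starting pixel, and the gripper is clear of everything with the contact force near zero.
- **Bystanders:** the relay module, the screwdriver and the blue bin look untouched in the last picture.

**Disagreements:**
- The two cameras differed by up to about 5 mm on the fixture's position and about 1 mm on the pad plates.
- Pushing the trigger left the tool tilted by about 0.04 rad, which did no harm.

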